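# Draw the packing slip from under the sine bar and put it away

### The job

The angle check is finished: draw the thin steel packing slip straight out from under the raised end of the sine bar, so that the bar settles down onto its plate without being lifted, turned or pushed out of its seat. Then lay the slip flat in the open drawer of the small grey kit box and push the drawer fully home, past its catch. Leave the other things on the bench where they are.

Things in the scene. Friction and masses are not known exactly. Their poses are not given: they have to be found in the camera images.
- sine_plate: Fixed dark steel plate, 60 (x) x 160 (y) x 16 mm, yaw within 0.3 rad. Origin at bench level; it runs from y = -75 to +85 mm of its own frame, top 16 mm above the origin. Two ridges across x, 4 mm high, at y = 37.5 and 62.5 mm seat the bar's pivot roller. The slip sticks out past its -y end (towards the robot's right).
- sine_bar: Loose light-grey bar along the plate's y, 28 x 128 x 18 mm, 0.65 kg, on two cross rollers (20 mm diameter, 34 long, 100 apart). Origin midway between the rollers, level with their undersides; own +y towards the pivot roller. Top 30 mm above the origin. Tilted 0.06 rad at the start: the -y roller stands on the slip. Seat and friction hold it while the slip is pulled straight along the plate's -y.
- bar_pivot (a point): Centre of the bar's +y roller; 26 mm above the plate's underside, 10 mm above the plate's top, when seated.
- bar_free (a point): Centre of the bar's -y roller; at the start 32 mm above the bench, 26 mm once it has settled on the plate.
- slip: Loose plain steel strip, 24 (x) x 100 (y) x 6 mm, 0.11 kg; origin at the centre of its underside. It lies along the plate's y, held only by the bar's weight: its +y end is 12 to 20 mm past the roller's line, its -y end (dark dot) overhangs the plate by 55 to 63 mm, underside 16 mm above the bench; take it there across its width. Drawn 50 mm along the plate's -y it is clear of the bar.
- kit_box: Fixed small grey sheet-steel box, 160 (x, deep) x 180 (y, wide) x 55 mm high, with one drawer that opens towards its own -x (towards the robot). Origin at bench level under its centre; front at x = -80 mm.
- kit_drawer (a joint): Opening of the drawer in m: 0 fully home, 0.10 to 0.12 at the start. About 0.5 N of friction; over the last 12 mm a sprung catch resists with a few N more, then, from about 4 mm on, pulls the drawer home.
- drawer_floor (a point): Centre of the drawer's inner floor, 7.5 mm above the bench; moves with the drawer, axes as the kit box's. Inside 139 (x) x 165 (y) mm, walls 27 mm high; front panel 6 mm thick, 50 mm above the bench at its top. Only the part in front of the box (x below -80 mm of the box's frame) can be reached from above.
- drawer_lip (a point): Middle of the front edge of the drawer's pull lip, 30 mm above the bench. The lip is 90 mm wide (y), 7 mm high and stands 14 mm out from the drawer's front panel; push on it towards the box's +x.
- block_30: Bystander: small upright steel gauge block, 9 x 35 x 30 mm, on the thin dark mat behind the sine bar; origin under its centre.
- ring: Bystander: steel setting ring, 45 mm across, 12 mm high; origin under its centre.
- collet: Bystander: steel collet, 28 mm across, 36 mm high; origin under its centre.
Mind the look-alikes: they are no part of the job. Of the things that look like the slip, the larger one is meant.

How it is judged:
By the outcome, as a careful person would: the job done as asked, in the order asked, and still so for the second after the job is handed in, with the robot touching nothing.
It also fails if it takes over 54 s, if anything falls off the work surface, if the arm or the gripper's body presses on something with over 40 N, if the wrist force passes 120 N, or if a joint passes its speed limit or range.

### The arm

A 7-joint arm with a two-finger parallel gripper is mounted at the origin on a cart in front of the work surface, level with it; the furniture and walls round the work are solid. World frame = base frame: x ahead of the robot, y to its left, z up, the work surface at z = 0. Lengths are in m, angles in rad, forces in N, time in s.
With the tool pointing down it reaches from about 0.425 to 0.825 m from the base axis. Payload 3.6 kg.
Tool frame: the origin (TCP) lies between the finger pads; the fingertips stand 25 mm ahead of it and the grasp point (between the pads) lies 6 mm ahead of it; x points along the fingers, y is the direction in which the jaws open and shut, and the axes are right-handed (so a half turn about x gives the same grasp; the last joint's range is limited). The gripper opens to 93 mm and grips with 3 to 60 N. Pads are 15 mm wide; open, the fingers measure 128 mm over their backs; the gripper's body (75 mm by 188 mm) begins 65 mm behind the grasp point.
Start: joints at [1.302, 0.615, -0.013, 1.423, 0.008, 1.103, -0.04], TCP at [0.156, -0.631, 0.244] pointing down, gripper open.
Joint ranges: [-3.12, 3.12], [-0.3, 2.06], [-1.34, 1.32], [0.26, 2.42], [-1.36, 4.5], [0.01, 1.98], [-2.84, 2.84]. Speed limits (rad/s): [2.79, 2.79, 3.14, 3.14, 3.14, 3.14, 3.14].

### API

Orientations are given as a unit quaternion [w, x, y, z].
In Python, from bench import robot gives the robot as it stands. The module is installed in compiled form; this text tells all that it offers. Calls block until the motion is done:
- robot.goto(position, orientation): joint-space move of the TCP to a pose.
- robot.move_l(position, orientation=None, rate=0.15, stop_force=None): straight line of the TCP; orientation=None keeps the orientation; rate is the mean speed in m/s. With stop_force (N) it stops when the force on the tool has changed by that much, and returns True; else False.
- robot.move_j(angles): joint-space move.
- robot.set_gripper(opening): finger opening in m; the grip force is fixed at half the most; returns when the fingers have stopped.
- robot.pause(seconds).
- robot.ik(position, orientation): joint angles nearest the present ones, or None.
- robot.state(): the state.
- robot.camera(name): name is "side" or "top" or "wrist"; returns a dict with "pixels" (384x512x3 uint8, red, green, blue), "fx", "fy", "cx", "cy" (pixels), "R" (3x3) and "t" (3): a world point X has camera coordinates R X + t. Camera axes: x right, y down, z forward; pixel columns grow to the right and rows downward; lengths in m; the calibration is good to about 2 mm. A picture is of the moment at which its call begins. There is no depth.
A pose or a line that the arm cannot do raises robot.PlanningError and nothing moves.
- robot.hand_in(): hands the job in, once; it reports no verdict.
The state is a dict: "clock": time; "joints": joint angles; "dq": joint speeds; "tau": joint torques, N m; "tcp_pos": TCP position; "eef_rot": TCP orientation; "ft_force": force on the tool from outside, world axes, zero at the start; "torque": the same for the moment, N m; "gripper_width": finger opening in m.
Only numpy, scipy, OpenCV 4.12 (cv2) and the standard library are available. Lean on these libraries where they do the work, as an engineer would, in place of code of your own. Each camera call takes 0.05 s, during which the arm holds its last target.

## Working session

There is one attempt and no reset: what is moved stays moved. The work goes in short steps, each a Python script; the robot and the scene stay as the last script left them, time stands still between calls to the robot, and variables do not carry over. Pictures are saved under pics/ and viewed, and the job is handed in when it is done.

```bash
mkdir -p pics; ls; python3 - <<'E'
from bench import robot
import cv2,json,numpy as np
for n in ["side","top","wrist"]:
    c=robot.camera(n); cv2.imwrite(f"pics/{n}0.png",c["pixels"][:,:,::-1])
    print(n,c["fx"],c["fy"],c["cx"],c["cy"],np.round(c["R"],4).tolist(),np.round(c["t"],4).tolist())
s=robot.state();print({k:np.round(v,3).tolist() for k,v in s.items()})
E
```

```text
pics
side 350.0489930148105 350.0489930148105 254.82441192254947 188.75543762532345 [[-0.8276, -0.5612, 0.0105], [-0.1968, 0.2726, -0.9418], [0.5257, -0.7815, -0.336]] [0.4872, 0.1673, 0.6013]
top 360.2446519486579 360.2446519486579 263.94733927012317 189.4260530537842 [[-0.0272, -0.9996, -0.0109], [-0.9889, 0.0285, -0.1455], [0.1458, 0.0068, -0.9893]] [0.0421, 0.5668, 0.9364]
wrist 308.39508145784737 308.39508145784737 255.0397591079254 190.43502053612508 [[0.2399, -0.9708, -0.0018], [-0.9263, -0.2295, 0.2989], [-0.2906, -0.07, -0.9543]] [-0.6483, -0.0361, 0.3912]
{'clock': 0.15, 'joints': [1.303, 0.616, -0.013, 1.425, 0.008, 1.103, -0.04], 'dq': [-0.002, -0.003, 0.001, -0.006, 0.001, -0.0, -0.001], 'tau': [0.001, -45.934, 0.209, -16.594, -0.061, 0.018, 0.0], 'tcp_pos': [0.155, -0.631, 0.243], 'eef_rot': [-0.085, -0.702, -0.086, 0.702], 'ft_force': [-0.082, 0.14, -0.285], 'torque': [-0.03, 0.02, -0.001], 'gripper_width': 0.093}
```

View pics/top0.png

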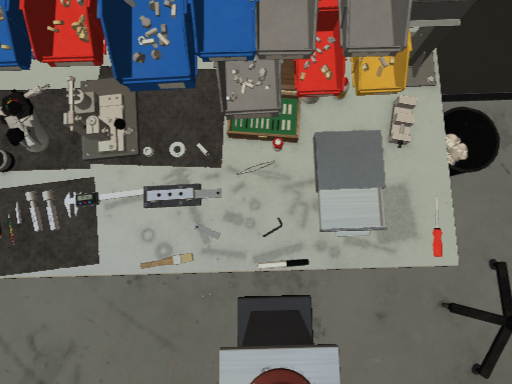

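View pics/side0.png

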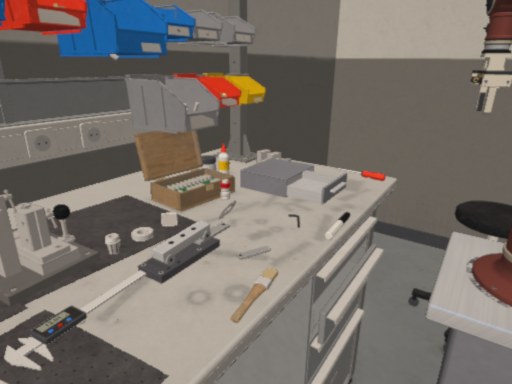

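The top view shows the plate at about (145–200, 195), with the slip sticking out right to (219,193). The smaller look-alike is at (208,231), and the box is at (350,160) with its drawer open towards the robot. I'll enlarge these.

```bash
python3 - <<'E'
import cv2
t=cv2.imread("pics/top0.png")
cv2.imwrite("pics/topA.png",cv2.resize(t[170:220,130:230],None,fx=8,fy=8,interpolation=cv2.INTER_CUBIC))
cv2.imwrite("pics/topB.png",cv2.resize(t[120:245,305:395],None,fx=4.5,fy=4.5,interpolation=cv2.INTER_CUBIC))
s=cv2.imread("pics/side0.png")
cv2.imwrite("pics/sideA.png",cv2.resize(s[210:285,130:240],None,fx=7,fy=7,interpolation=cv2.INTER_CUBIC))
E
```

```text
(no output)
```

View pics/topA.png

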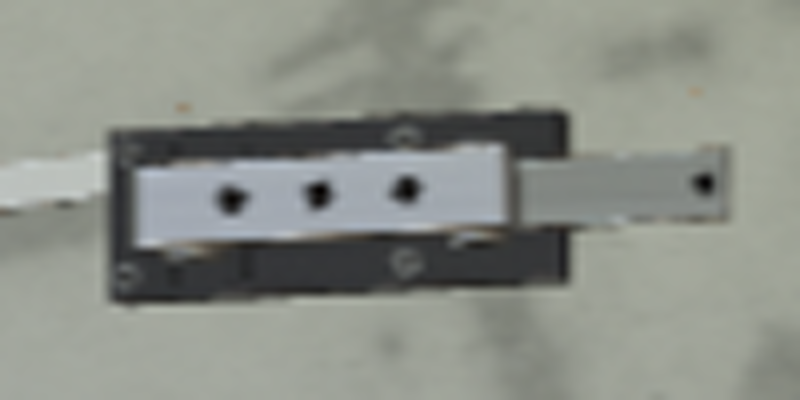

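View pics/topB.png

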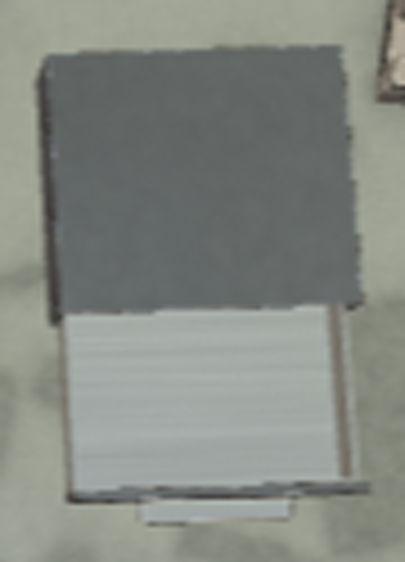

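View pics/sideA.png

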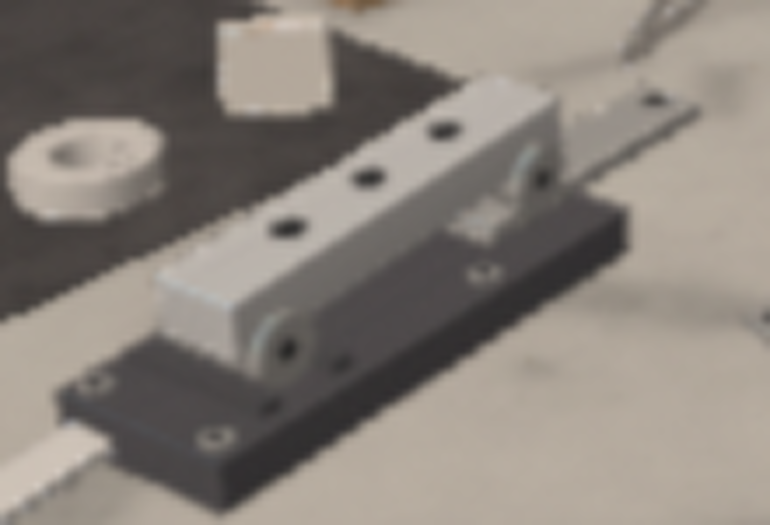

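```bash
cat > h.py <<'E'
import numpy as np
from bench import robot
def ray(c,u,v,z):
    R=np.array(c["R"]);t=np.array(c["t"]);o=-R.T@t
    d=R.T@np.array([(u-c["cx"])/c["fx"],(v-c["cy"])/c["fy"],1.])
    return o+d*(z-o[2])/d[2]
def proj(c,X):
    p=np.array(c["R"])@X+np.array(c["t"]); return c["fx"]*p[0]/p[2]+c["cx"],c["fy"]*p[1]/p[2]+c["cy"]
E
python3 - <<'E'
from h import *
c=robot.camera("top")
A=lambda U,V:(130+(U+.5)/8-.5,170+(V+.5)/8-.5)
B=lambda U,V:(305+(U+.5)/4.5-.5,120+(V+.5)/4.5-.5)
for n,f,pts,z in [("plate",A,[(112,132),(566,113),(568,283),(112,300)],.016),("slip",A,[(729,148),(731,218),(515,162),(520,228),(704,184)],.022),
 ("box",B,[(45,57),(342,46),(358,303),(55,312)],.055),("panel top",B,[(70,497),(368,487)],.05),("lip",B,[(143,523),(292,520)],.0335)]:
    P=np.array([ray(c,*f(*p),z) for p in pts]); print(n,np.round(P,4).tolist())
    if n=="plate": print(np.linalg.norm(P[1]-P[0]),np.linalg.norm(P[3]-P[0]))
    if n=="box": print(np.linalg.norm(P[1]-P[0]),np.linalg.norm(P[3]-P[0]))
    d=P[1]-P[0]; print(" ang",np.arctan2(d[1],d[0]), "mean",P.mean(0))
E
```

```text
plate [[0.5908, 0.3632, 0.016], [0.5929, 0.204, 0.016], [0.5331, 0.2034, 0.016], [0.5317, 0.362, 0.016]]
0.15926299501599978 0.059112466555249446
 ang -1.557489828690066 mean [0.5621333  0.28314195 0.016     ]
slip [[0.5779, 0.1462, 0.022], [0.5535, 0.1458, 0.022], [0.5752, 0.2206, 0.022], [0.5521, 0.2189, 0.022], [0.5656, 0.155, 0.022]]
 ang -3.123083731890947 mean [0.56484563 0.17731277 0.022     ]
box [[0.7199, -0.1169, 0.055], [0.7212, -0.2973, 0.055], [0.5632, -0.2951, 0.055], [0.563, -0.1153, 0.055]]
0.1804600484213568 0.1568521779293086
 ang -1.5631195963463191 mean [ 0.64184098 -0.20613668  0.055     ]
panel top [[0.4537, -0.1195, 0.05], [0.4547, -0.2943, 0.05]]
 ang -1.5650287598151473 mean [ 0.45423261 -0.20688335  0.05      ]
lip [[0.4376, -0.1645, 0.0335], [0.437, -0.2531, 0.0335]]
 ang -1.5782372437468017 mean [ 0.43730224 -0.20881375  0.0335    ]
```

```bash
cat >> h.py <<'E'
from scipy.spatial.transform import Rotation as Rt
def quat(yaw,flip=0):
    M=np.array([[0,0,-1],[1,0,0],[0,-1,0]]).T.astype(float) # cols X,Y,Z
    M=Rt.from_euler('z',yaw+np.pi*flip).as_matrix()@M
    q=Rt.from_matrix(M).as_quat(); return [q[3],q[0],q[1],q[2]]
E
python3 - <<'E'
from h import *
import cv2
for f in (0,1):
    for p in [(.5655,.158,.15),(.5655,.158,.035),(.5655,.06,.035),(.51,-.248,.2),(.51,-.248,.04),(.41,-.206,.05),(.53,-.206,.05)]:
        j=robot.ik(p,quat(.013,f)); print(f,p,None if j is None else np.round(j,2).tolist())
E
```

```text
0 (0.5655, 0.158, 0.15) [0.09, 0.71, -0.66, 1.71, 0.53, 0.91, -0.78]
0 (0.5655, 0.158, 0.035) [-0.1, 0.81, -0.34, 1.79, 0.44, 0.62, -0.69]
0 (0.5655, 0.06, 0.035) [0.03, 0.78, -0.27, 1.84, 0.36, 0.56, -0.47]
0 (0.51, -0.248, 0.2) [0.67, 0.56, -0.41, 1.72, 0.27, 0.92, 0.17]
0 (0.51, -0.248, 0.04) [0.6, 0.78, -0.3, 1.85, 0.39, 0.57, 0.07]
0 (0.41, -0.206, 0.05) [0.58, 0.66, -0.24, 2.14, 0.41, 0.38, 0.02]
0 (0.53, -0.206, 0.05) [0.54, 0.77, -0.33, 1.84, 0.4, 0.6, -0.03]
1 (0.5655, 0.158, 0.15) [0.31, 0.9, -1.15, 1.7, 0.89, 1.16, 2.05]
1 (0.5655, 0.158, 0.035) [0.3, 1.11, -1.15, 1.78, 1.15, 1.11, 1.88]
1 (0.5655, 0.06, 0.035) [-0.4, 0.81, 0.41, 1.86, -0.55, 0.59, -2.76]
1 (0.51, -0.248, 0.2) [0.15, 0.56, 0.41, 1.74, -0.27, 0.9, -2.45]
1 (0.51, -0.248, 0.04) [0.18, 0.79, 0.38, 1.86, -0.5, 0.58, -2.25]
1 (0.41, -0.206, 0.05) [0.21, 0.67, 0.31, 2.15, -0.53, 0.39, -2.18]
1 (0.53, -0.206, 0.05) [0.09, 0.78, 0.39, 1.85, -0.49, 0.61, -2.34]
```

```bash
python3 - <<'E'
from h import *
import cv2
robot.goto((.5655,.158,.17),quat(.013)); 
robot.set_gripper(.06)
c=robot.camera("wrist"); cv2.imwrite("pics/w1.png",cv2.resize(c["pixels"][:,:,::-1],(768,576)))
np.save("pics/w1.npy",c,allow_pickle=True)
s=robot.state();print(s["clock"],s["tcp_pos"],s["gripper_width"],s["ft_force"])
c=robot.camera("side"); cv2.imwrite("pics/s1.png",c["pixels"][:,:,::-1])
E
```

```text
4.1083 [0.56549194 0.15799858 0.16999939] 0.06000461649891308 [-0.07737689 -0.24348193  0.28967294]
```

View pics/w1.png

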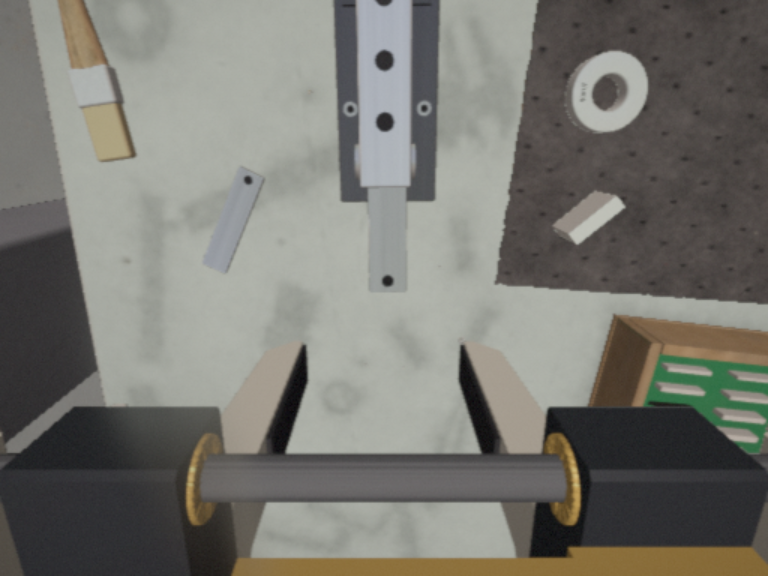

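View pics/s1.png

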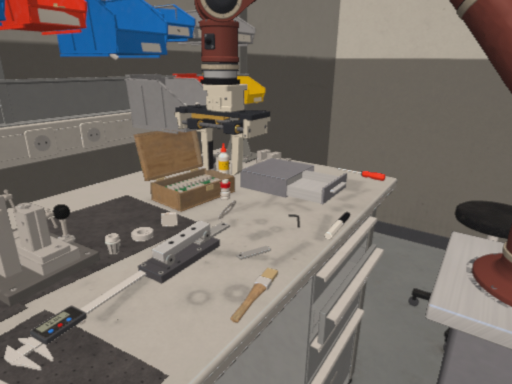

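```bash
python3 - <<'E'
from h import *
import cv2
c=np.load("pics/w1.npy",allow_pickle=True).item()
im=c["pixels"][:,:,::-1]
cv2.imwrite("pics/w1A.png",cv2.resize(im[0:200,210:310],None,fx=3,fy=3,interpolation=cv2.INTER_CUBIC))
cv2.imwrite("pics/w1B.png",cv2.resize(im[110:200,215:305],None,fx=6.5,fy=6.5,interpolation=cv2.INTER_CUBIC))
print(np.round(c["R"],4).tolist(), (-np.array(c["R"]).T@c["t"]).tolist())
g=cv2.cvtColor(c["pixels"],cv2.COLOR_RGB2GRAY).astype(float)
def edges(rows,lo,hi,z,n):
    out=[]
    for v in rows:
        d=np.abs(np.gradient(cv2.GaussianBlur(g[v:v+1],(5,1),0)[0]))
        e=[]
        for a,b in (lo,hi):
            w=d[a:b]; k=a+np.argmax(w); ww=d[k-2:k+3]; e.append((ww*np.arange(k-2,k+3)).sum()/ww.sum())
        P=[ray(c,x,v,z) for x in e]; out.append([v,*P[0][:2],*P[1][:2]])
    out=np.array(out)
    m=(out[:,1]+out[:,3])/2; my=(out[:,2]+out[:,4])/2
    print(n,np.round(out[::6],4).tolist()); p=np.polyfit(my,m,1); print(n,"width",np.median(out[:,1]-out[:,3]),"slope dx/dy",p[0],"x at y=.158",np.polyval(p,.158),"resid",np.std(m-np.polyval(p,my)))
edges(range(140,190),(240,252),(264,278),.022,"slip")
edges(range(20,125),(222,232),(284,296),.016,"plate")
# slip end
for u in (250,255,262,268):
    d=np.abs(np.gradient(cv2.GaussianBlur(g[:,u:u+1],(1,5),0)[:,0])); k=185+np.argmax(d[185:203]); print("end",k,ray(c,u,k,.022))
    
E
```

```text
[[0.9999, 0.0135, 0.0003], [0.0128, -0.9541, 0.2994], [0.0043, -0.2993, -0.9541]] [0.5632988418506965, 0.24218585757743458, 0.31027400778910286]
slip [[140.0, 0.5534, 0.2009, 0.5792, 0.2012], [146.0, 0.5555, 0.1953, 0.5796, 0.1956], [152.0, 0.555, 0.1896, 0.5796, 0.1899], [158.0, 0.5547, 0.1839, 0.5791, 0.1842], [164.0, 0.5547, 0.178, 0.5791, 0.1784], [170.0, 0.5548, 0.1722, 0.5799, 0.1725], [176.0, 0.5545, 0.1662, 0.58, 0.1666], [182.0, 0.5551, 0.1602, 0.5802, 0.1605], [188.0, 0.5546, 0.1541, 0.5803, 0.1545]]
slip width -0.024889812228653108 slope dx/dy 0.004936316813044455 x at y=.158 0.5668944077140552 resid 0.0008274927995658683
plate [[20.0, 0.535, 0.3017, 0.5942, 0.3025], [26.0, 0.5351, 0.2971, 0.5944, 0.2979], [32.0, 0.5353, 0.2925, 0.5944, 0.2933], [38.0, 0.5352, 0.2878, 0.5945, 0.2886], [44.0, 0.5352, 0.2831, 0.5948, 0.2839], [50.0, 0.5354, 0.2783, 0.5949, 0.2791], [56.0, 0.5355, 0.2734, 0.5952, 0.2742], [62.0, 0.5358, 0.2685, 0.5951, 0.2693], [68.0, 0.5358, 0.2636, 0.5954, 0.2644], [74.0, 0.536, 0.2586, 0.5954, 0.2594], [80.0, 0.5361, 0.2535, 0.5955, 0.2543], [86.0, 0.536, 0.2484, 0.5956, 0.2492], [92.0, 0.5362, 0.2433, 0.5958, 0.2441], [98.0, 0.5362, 0.238, 0.5961, 0.2389], [104.0, 0.5365, 0.2328, 0.5958, 0.2336], [110.0, 0.5365, 0.2274, 0.5961, 0.2282], [116.0, 0.5369, 0.222, 0.596, 0.2228], [122.0, 0.5369, 0.2166, 0.5962, 0.2174]]
plate width -0.05942151959023967 slope dx/dy -0.02262331946534281 x at y=.158 0.5678640073613215 resid 0.00033456376759258424
end 194 [0.55968365 0.1480064  0.022     ]
end 189 [0.56453042 0.15321675 0.022     ]
end 185 [0.57129523 0.15738621 0.022     ]
end 194 [0.57738075 0.14824308 0.022     ]
```

View pics/w1B.png

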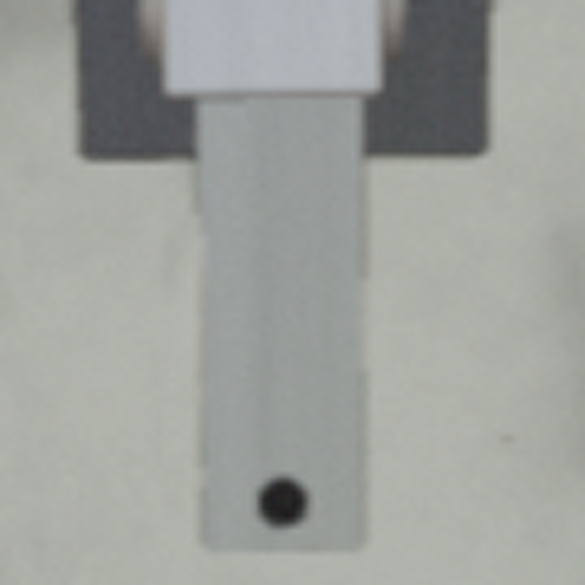

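```bash
python3 - <<'E'
from h import *
import cv2
c=np.load("pics/w1.npy",allow_pickle=True).item()
for dx in (-.03,0,.03):
  print(proj(c,np.array([.5655+dx,.158+.0001,.145])), proj(c,np.array([.5655+dx,.1655,.145])))
im=c["pixels"][:,:,::-1]
cv2.imwrite("pics/w1C.png",cv2.resize(im[215:320,170:345],None,fx=4.5,fy=4.5,interpolation=cv2.INTER_CUBIC))
E
```

```text
(np.float64(206.1514409698509), np.float64(241.71902649503448)) (np.float64(205.72167513592717), np.float64(230.28791518680285))
(np.float64(256.7725974761699), np.float64(242.3287713614698)) (np.float64(256.96381934517035), np.float64(230.9132428934499))
(np.float64(307.3228757116212), np.float64(242.9376624808795)) (np.float64(308.13333669477976), np.float64(231.53768430643626))
```

View pics/w1C.png

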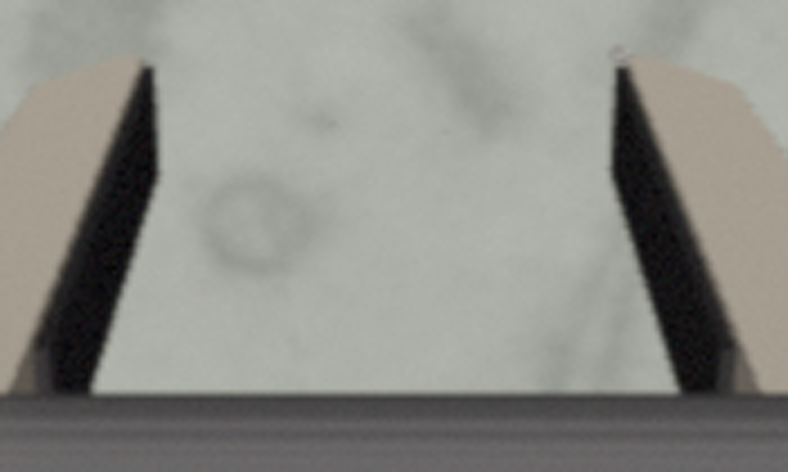

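```bash
python3 - <<'E'
from h import *
import cv2
robot.move_l((.5675,.158,.062),quat(.018),rate=.1)
c=robot.camera("wrist"); np.save("pics/w2.npy",c,allow_pickle=True)
im=c["pixels"][:,:,::-1]
cv2.imwrite("pics/w2.png",cv2.resize(im[20:320,130:380],None,fx=2,fy=2,interpolation=cv2.INTER_CUBIC))
print(robot.state()["clock"],robot.state()["tcp_pos"])
for dx in (-.03,0,.03): print(proj(c,np.array([.5675+dx,.1655,.037])))
E
```

```text
5.4417 [0.56798822 0.15827553 0.06276655]
(np.float64(205.08371511620044), np.float64(230.0482012198089))
(np.float64(256.1291587483562), np.float64(230.87212362193767))
(np.float64(307.0554516592415), np.float64(231.6941228171845))
```

View pics/w2.png

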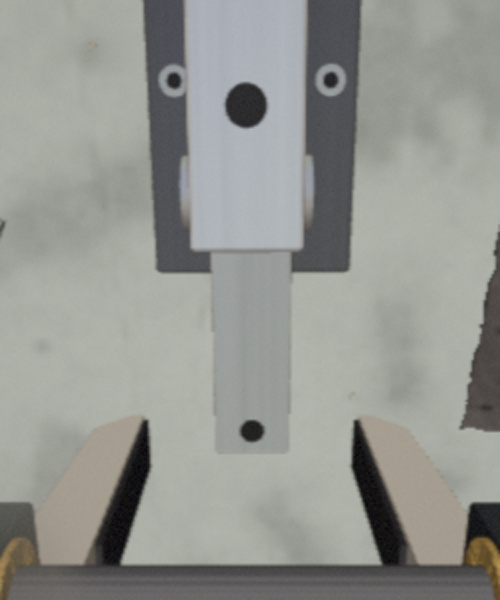

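```bash
python3 - <<'E'
from h import *
import cv2
q=quat(.021)
hit=robot.move_l((.5683,.158,.038),q,rate=.06,stop_force=8); robot.pause(.2)
s=robot.state();print(hit,s["tcp_pos"],s["ft_force"])
robot.set_gripper(.0); robot.pause(.2)
s=robot.state();print(s["clock"],s["gripper_width"],s["tcp_pos"],s["ft_force"],s["torque"])
c=robot.camera("wrist"); im=c["pixels"][:,:,::-1]
cv2.imwrite("pics/w3.png",cv2.resize(im[0:320,130:380],None,fx=1.8,fy=1.8,interpolation=cv2.INTER_CUBIC))
c=robot.camera("side"); cv2.imwrite("pics/s3.png",cv2.resize(c["pixels"][150:290,120:300,::-1],None,fx=4,fy=4,interpolation=cv2.INTER_CUBIC))
E
```

```text
False [0.56852391 0.15815371 0.0383062 ] [ 0.07621329  0.07564782 -0.07806068]
7.0667 0.023646769777791017 [0.56832825 0.15801184 0.03801415] [ 0.29477036 -0.32140946 -0.05155936] [-0.07384341 -0.08689032  0.00058779]
```

View pics/w3.png

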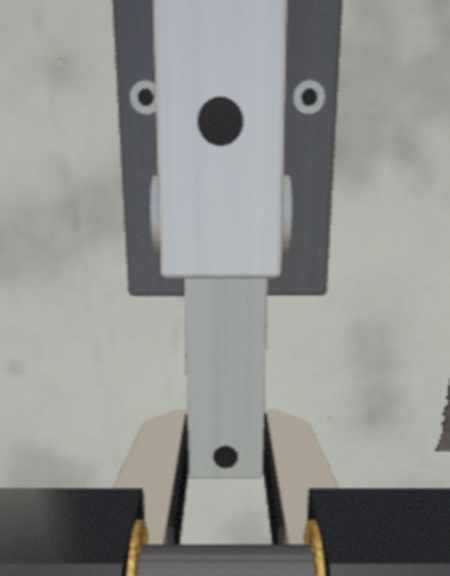

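View pics/s3.png

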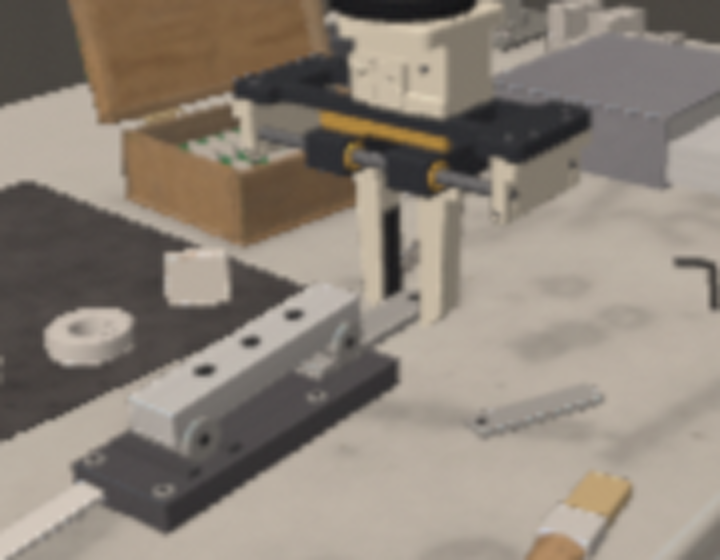

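```bash
python3 - <<'E'
from h import *
import cv2
c=robot.camera("top")
for n,u,v,z in [("woodbox front top",265,140,.04),("wood 0",265,140,0),("bottle base",278,150,0),("bottle",278,138,.06),("pliers",255,170,.01)]: print(n,ray(c,u,v,z))
q=quat(.021); p=np.array([.5683,.158,.038]); d=np.array([np.sin(.021),-np.cos(.021),0])
robot.move_l(p+d*.03,q,rate=.04)
s=robot.state();print(s["clock"],s["gripper_width"],s["tcp_pos"],s["ft_force"],s["torque"])
c=robot.camera("wrist"); im=c["pixels"][:,:,::-1]
cv2.imwrite("pics/w4.png",cv2.resize(im[0:320,130:380],None,fx=1.8,fy=1.8,interpolation=cv2.INTER_CUBIC))
E
```

```text
woodbox front top [0.70654964 0.01949332 0.04      ]
wood 0 [0.71815996 0.01949377 0.        ]
bottle base [ 0.68735254 -0.0170734   0.        ]
bottle [ 0.70527829 -0.01600393  0.06      ]
pliers [0.62865256 0.05017563 0.01      ]
8.1167 0.023667053822521718 [0.56894673 0.12721764 0.03793407] [ 0.44193616 -0.1778034   0.17358035] [-0.10300329 -0.08510614  0.00953773]
```

View pics/w4.png

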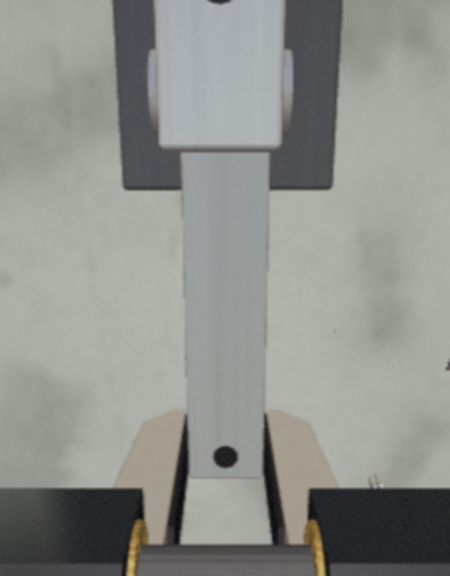

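```bash
python3 - <<'E'
from h import *
import cv2
q=quat(.021); p=np.array([.5683,.158,.038]); d=np.array([np.sin(.021),-np.cos(.021),0])
robot.move_l(p+d*.078,q,rate=.06)
e=p+d*.078
robot.move_l((e[0],e[1],.16),q,rate=.12)
s=robot.state();print(s["clock"],s["gripper_width"],s["tcp_pos"],s["ft_force"],s["torque"])
c=robot.camera("wrist"); im=c["pixels"][:,:,::-1]
cv2.imwrite("pics/w5.png",cv2.resize(im[0:384,80:430],None,fx=1.5,fy=1.5,interpolation=cv2.INTER_CUBIC))
c=robot.camera("side"); cv2.imwrite("pics/s5.png",cv2.resize(c["pixels"][130:290,120:300,::-1],None,fx=3.7,fy=3.7,interpolation=cv2.INTER_CUBIC))
E
```

```text
10.2833 0.0233305294228238 [0.56938364 0.07970489 0.15917172] [-0.8422251  -0.26914708 -1.23498503] [-0.08773438 -0.10654536 -0.02577061]
```

View pics/w5.png

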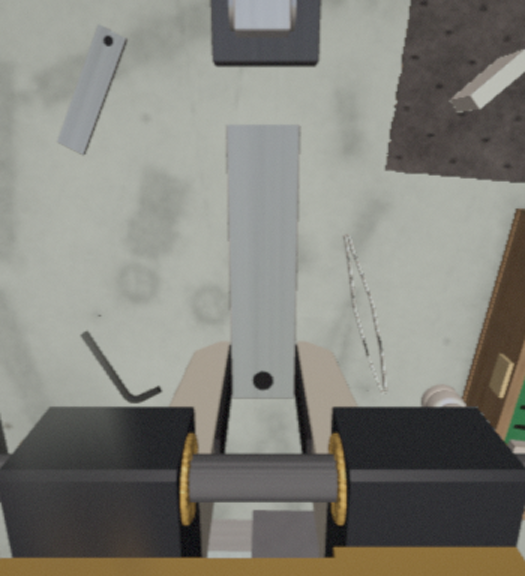

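View pics/s5.png

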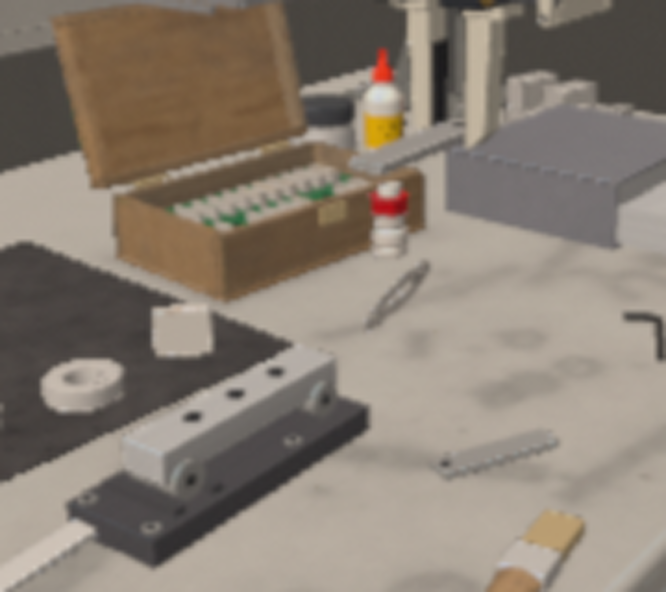

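Bar is settled level on the plate with its seat undisturbed, and the slip is held straight. Next is the hover over the drawer.

```bash
python3 - <<'E'
from h import *
import cv2
q=quat(.005)
robot.goto((.510,-.2455,.16),q); robot.move_l((.510,-.2455,.10),q,rate=.12); robot.pause(.1)
s=robot.state();print(s["clock"],s["gripper_width"],s["tcp_pos"],s["ft_force"],s["torque"])
c=robot.camera("wrist"); im=c["pixels"][:,:,::-1]; np.save("pics/w6.npy",c,allow_pickle=True)
cv2.imwrite("pics/w6.png",cv2.resize(im,(768,576)))
c=robot.camera("top"); cv2.imwrite("pics/t6.png",cv2.resize(c["pixels"][110:250,290:410,::-1],None,fx=4,fy=4,interpolation=cv2.INTER_CUBIC))
E
```

```text
12.3833 0.023364971718707526 [ 0.51091318 -0.24530384  0.10097723] [ 0.44825665 -0.34665947 -1.9376761 ] [-0.14844411 -0.08864708 -0.03254021]
```

View pics/w6.png

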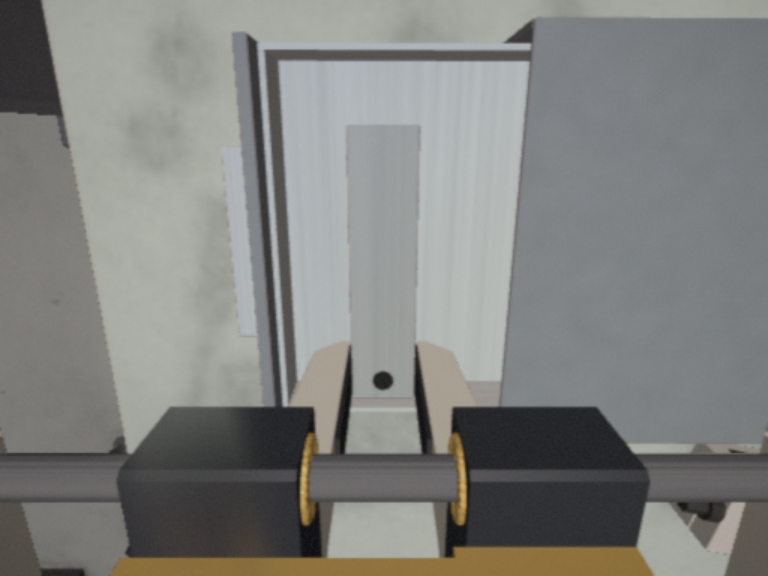

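View pics/t6.png

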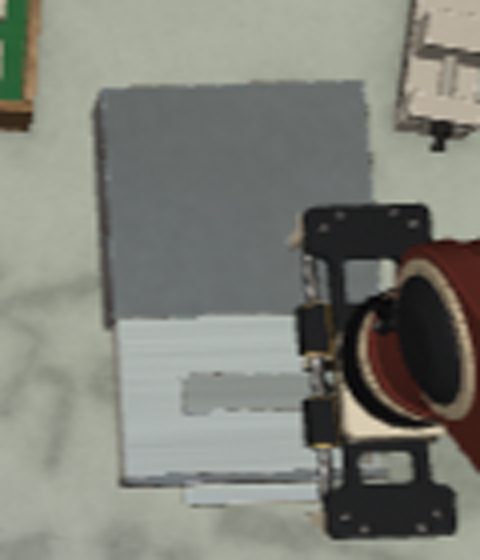

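```bash
python3 - <<'E'
from h import *
c=np.load("pics/w6.npy",allow_pickle=True).item()
for n,u,v,z in [("-y wall low row",390,408,.035),("-y wall top row",390,398,.0345),("+y wall inner",400,60,.0345),("panel inner top",262,240,.045),("side box front",515,240,.055),("slip +y end",383,126,.084),("slip -y end",383,398,.084),("lip front",235,240,.0335)]: print(n,np.round(ray(c,u/1.5,v/1.5,z),4))
E
```

```text
-y wall low row [ 0.5141 -0.2912  0.035 ]
-y wall top row [ 0.5141 -0.2858  0.0345]
+y wall inner [ 0.5165 -0.13    0.0345]
panel inner top [ 0.4578 -0.2024  0.045 ]
side box front [ 0.564  -0.1997  0.055 ]
slip +y end [ 0.5096 -0.1567  0.084 ]
slip -y end [ 0.5102 -0.2559  0.084 ]
lip front [ 0.4425 -0.2049  0.0335]
```

```bash
python3 - <<'E'
from h import *
import cv2
q=quat(.005)
hit=robot.move_l((.511,-.2455,.0333),q,rate=.06,stop_force=4); robot.pause(.2)
s=robot.state();print(hit,s["clock"],s["gripper_width"],s["tcp_pos"],s["ft_force"])
robot.set_gripper(.034); robot.pause(.2)
s=robot.state();print(hit,s["clock"],s["gripper_width"],s["tcp_pos"],s["ft_force"])
robot.move_l((.511,-.2455,.12),q,rate=.12)
c=robot.camera("wrist"); im=c["pixels"][:,:,::-1]; np.save("pics/w7.npy",c,allow_pickle=True)
cv2.imwrite("pics/w7.png",cv2.resize(im,(768,576)))
print(robot.state()["clock"])
E
```

```text
False 13.9417 0.02335260727326448 [ 0.51110953 -0.24560608  0.03356754] [ 0.7671416  -0.02487152 -2.01627637]
False 14.5833 0.03431035639519681 [ 0.51099818 -0.24546238  0.03328574] [ 0.60261422 -1.1599349   0.60023231]
15.5083
```

View pics/w7.png

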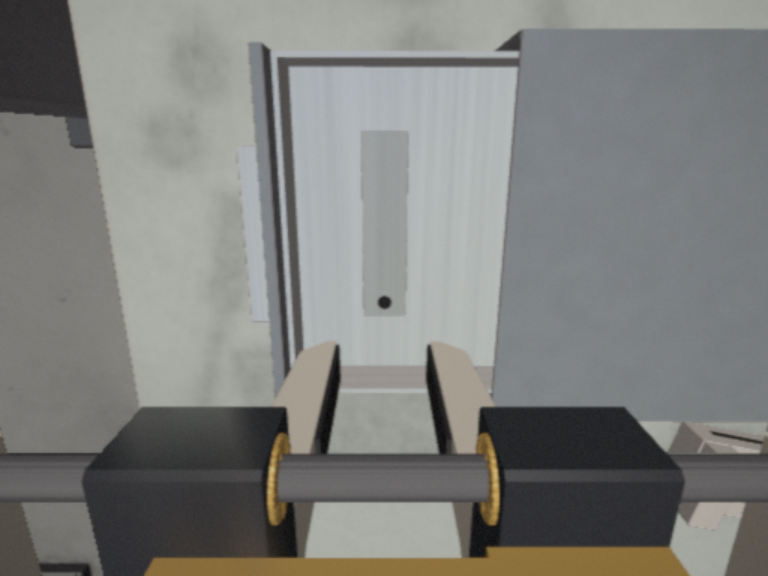

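The slip lies flat in the drawer at about (385,225), clear of the walls and of the box front. Now I'll push the lip.

```bash
python3 - <<'E'
from h import *
import cv2
q=quat(.005)
robot.set_gripper(0.0)
for x,z in ((.395,.13),(.395,.043),(.55,.043)): 
    j=robot.ik((x,-.206,z),q); print(x,z,None if j is None else np.round(j,2))
robot.move_l((.395,-.206,.13),q,rate=.15)
robot.move_l((.395,-.206,.043),q,rate=.12,stop_force=8)
robot.pause(.2)
s=robot.state();print(s["clock"],s["gripper_width"],s["tcp_pos"],s["ft_force"])
c=robot.camera("side"); cv2.imwrite("pics/s8.png",cv2.resize(c["pixels"][100:260,230:400,::-1],None,fx=3.7,fy=3.7,interpolation=cv2.INTER_CUBIC))
E
```

```text
0.395 0.13 [ 0.94  0.58 -0.75  2.11  0.63  0.68 -0.23]
0.395 0.043 [ 0.8   0.71 -0.54  2.18  0.84  0.47 -0.41]
0.55 0.043 [ 0.7   0.86 -0.63  1.78  0.72  0.74 -0.31]
18.2667 0.000752491995736072 [ 0.39535328 -0.20626097  0.04357056] [-0.43750831  0.70675186  0.34835301]
```

View pics/s8.png

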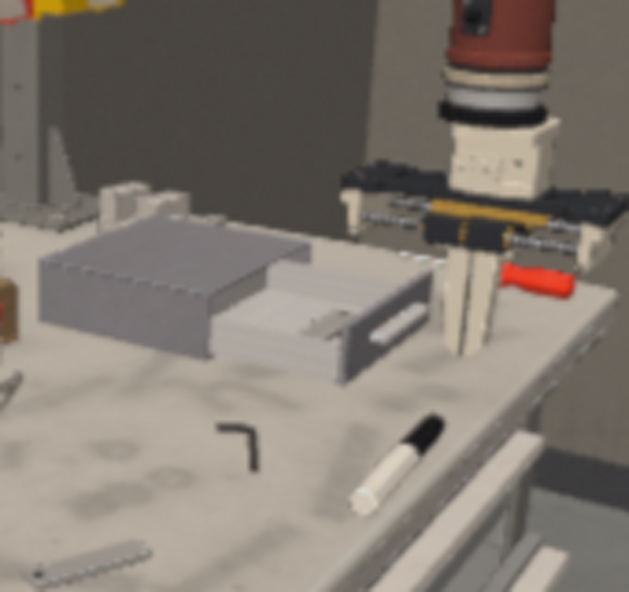

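```bash
python3 - <<'E'
from h import *
import cv2
q=quat(.005)
h=robot.move_l((.50,-.2055,.043),q,rate=.06,stop_force=12)
s=robot.state();print(h,s["clock"],s["tcp_pos"],s["ft_force"])
h=robot.move_l((.555,-.2055,.043),q,rate=.03,stop_force=20)
s=robot.state();print(h,s["clock"],s["tcp_pos"],s["ft_force"])
robot.pause(.2)
s=robot.state();print(h,s["clock"],s["tcp_pos"],s["ft_force"])
c=robot.camera("side"); cv2.imwrite("pics/s9.png",cv2.resize(c["pixels"][100:260,230:400,::-1],None,fx=3.7,fy=3.7,interpolation=cv2.INTER_CUBIC))
E
```

```text
False 20.2167 [ 0.50004138 -0.20535971  0.04311551] [ 1.06473448 -1.00503187  0.21251506]
True 21.5083 [ 0.5359514  -0.20547561  0.04201694] [-0.11067148 -0.67880022  0.38010715]
True 21.7083 [ 0.53475369 -0.20555643  0.04155234] [ 0.38899193 -0.55319238  0.20873275]
```

View pics/s9.png

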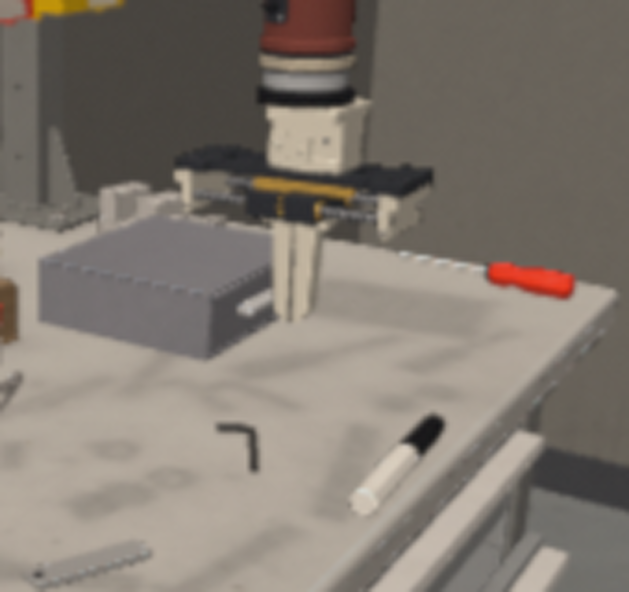

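```bash
python3 - <<'E'
from h import *
import cv2
q=quat(.005)
h=robot.move_l((.56,-.2055,.043),q,rate=.03,stop_force=25)
s=robot.state();print(h,s["clock"],s["tcp_pos"],s["ft_force"])
robot.move_l((.48,-.2055,.043),q,rate=.1)
robot.move_l((.44,-.2055,.2),q,rate=.15)
robot.goto((.45,-.38,.28),q); robot.pause(.3)
for n in ("side","top","wrist"):
    c=robot.camera(n); cv2.imwrite(f"pics/{n}F.png",c["pixels"][:,:,::-1]); np.save(f"pics/{n}F.npy",c,allow_pickle=True)
t=cv2.imread("pics/topF.png"); s=cv2.imread("pics/sideF.png")
a=cv2.resize(t[115:240,305:395],(395,550),interpolation=cv2.INTER_CUBIC)
b=cv2.resize(s[130:210,220:360],(400,229),interpolation=cv2.INTER_CUBIC)
b2=cv2.resize(s[210:285,130:240],(400,273),interpolation=cv2.INTER_CUBIC)
b=np.vstack([b,b2,np.zeros((48,400,3),np.uint8)])
cv2.imwrite("pics/F1.png",np.hstack([a,b])); print(robot.state()["clock"])
E
```

```text
True 22.2667 [ 0.53607381 -0.20541714  0.04103488] [ 0.75686858 -0.06818591  0.26192807]
25.45
```

View pics/F1.png

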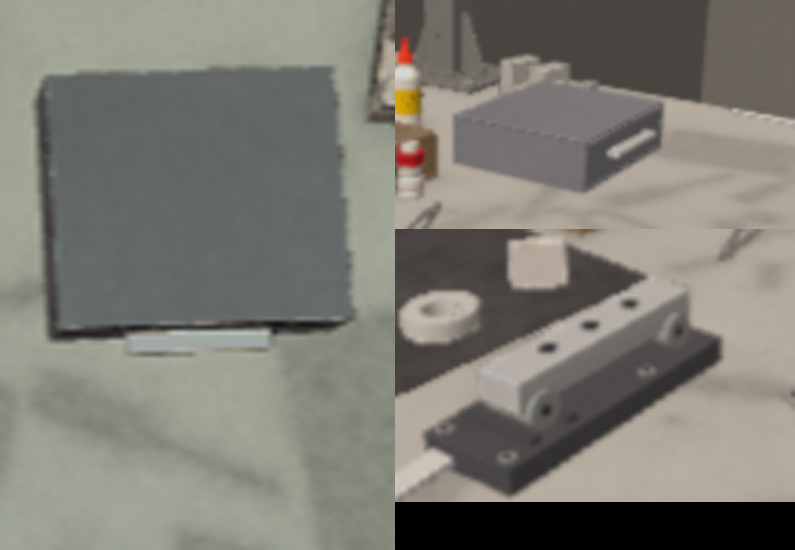

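View pics/topF.png

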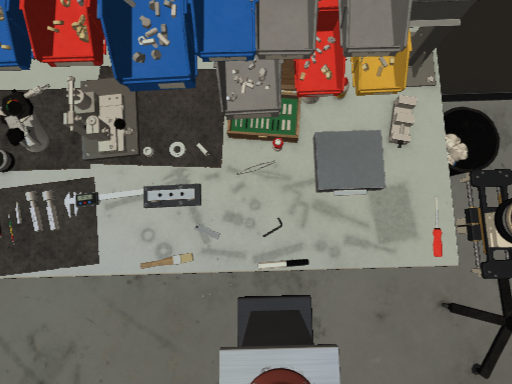

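```bash
python3 - <<'E'
from h import *
import cv2
c=np.load("pics/topF.npy",allow_pickle=True).item()
print("lip",ray(c,305+198.5/4.389-.5,115+353/4.4-.5,.0335),"box top front",ray(c,305+200/4.389-.5,115+325/4.4-.5,.055))
a=cv2.imread("pics/top0.png");b=cv2.imread("pics/topF.png")
d=(cv2.absdiff(a,b).max(2)>35).astype(np.uint8)
n,l,s,ce=cv2.connectedComponentsWithStats(d)
print([x.tolist() for x in s[1:] if x[4]>3])
b=cv2.resize(b[170:220,130:230],None,fx=8,fy=8,interpolation=cv2.INTER_CUBIC); cv2.imwrite("pics/F2.png",b)
E
```

```text
lip [ 0.54762529 -0.20704134  0.0335    ] box top front [ 0.56202745 -0.20402072  0.055     ]
[[457, 169, 55, 110, 2863], [467, 185, 1, 4, 4], [171, 189, 9, 1, 9], [185, 188, 19, 13, 90], [208, 188, 13, 10, 41], [318, 188, 64, 39, 373], [471, 189, 1, 5, 5], [146, 191, 2, 10, 12], [157, 193, 2, 4, 7], [160, 193, 3, 4, 7], [168, 193, 5, 4, 13], [179, 192, 5, 4, 14], [334, 195, 15, 1, 15], [467, 195, 2, 3, 4], [472, 198, 1, 4, 4], [321, 201, 29, 18, 228], [509, 207, 3, 22, 40], [356, 221, 13, 6, 26], [319, 223, 67, 9, 179], [489, 226, 4, 5, 16], [342, 236, 4, 1, 4], [479, 255, 1, 4, 4]]
```

View pics/F2.png

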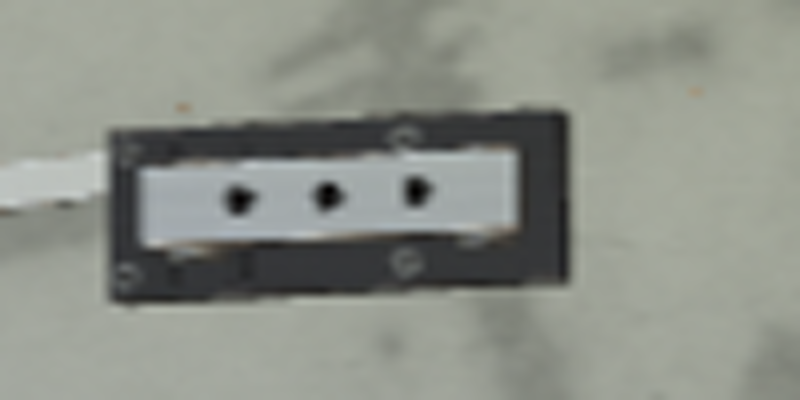

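```bash
python3 - <<'E'
from h import *
print(robot.state()["clock"]); print(robot.hand_in())
E
```

```text
25.45
the job is handed in; nothing more can be done
None
```

I drew the slip 78 mm straight out along the plate's own direction and lifted it clear. I then laid it flat in the drawer, pushed the drawer home on its lip and handed the job in at 25.5 s of the 54 s. The robot was standing clear of everything.

**Sine bar:** The pictures show it lying level on its plate with the pivot roller still between its ridges. Its image moved about 1 mm more towards the plate's -y than levelling alone explains. That is close to what one pixel can resolve and probably play in the seat, so I did not act on it.

**Drawer:** The push stopped hard at the same place twice, both ending at tool x = 0.536. In the last pictures the lip's front edge stands 14 mm out from the box front, so the drawer panel is flush. This is inferred from the pictures and the stop, as the catch itself cannot be seen.

**Slip:** I saw it lying flat in the drawer before closing. I could not see it afterwards.

**Other things on the bench:** Comparing the first and last top views shows changes only at the sine bar, the slip, the drawer and the robot. The bystanders and the smaller look-alike had not moved.

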